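Clear the RF bench: attenuators, filters and board carrier to their places

TASK

Tidy up after the measurement: stand the two round finned attenuators upright in the tray with two bays, one in each bay, and stand both rectangular filter boxes upright on the floor of the undivided tray. Seat the board carrier flat on the solid grey fixture block, its two holes over the fixture's two dowels (either way round). Leave the bottle and the metal reel where they stand.

Things in the scene. Friction and masses are not known exactly. Their poses are not given: they have to be found in the camera images.
- attenuator_a: Round finned coaxial attenuator standing on the bench: bare aluminium cylinder, 34 mm diameter, 46 mm tall, with a thin brass connector (14 mm diameter, 10 mm high) on top. Origin at the centre of its underside, z up. About 90 g. One of two alike.
- attenuator_b: Round finned coaxial attenuator standing on the bench: bare aluminium cylinder, 34 mm diameter, 46 mm tall, with a thin brass connector (14 mm diameter, 10 mm high) on top. Origin at the centre of its underside, z up. About 90 g. One of two alike.
- filter_a: Die-cast aluminium filter box standing on the bench: a rectangular block 52 mm (its x) by 30 mm (its y) by 46 mm tall, with two small brass connectors (11 mm diameter, 9 mm high, at x = +-14 mm) on top. Origin at the centre of its underside, z up. About 130 g. One of two alike.
- filter_b: Die-cast aluminium filter box standing on the bench: a rectangular block 52 mm (its x) by 30 mm (its y) by 46 mm tall, with two small brass connectors (11 mm diameter, 9 mm high, at x = +-14 mm) on top. Origin at the centre of its underside, z up. About 130 g. One of two alike.
- carrier: Board carrier lying flat: aluminium plate 70 (its x) x 124 (its y) x 8 mm with a green circuit board (parts up to 12 mm above the underside) and a central steel shield can, 30 (x) x 42 (y) mm, top 38 mm above the underside: grip it across its 30 mm. Two 12 mm through holes at x = 0, y = +-48 mm. Origin: centre of its underside. 240 g. Alike after a half turn.
- bay_tray: Grey plastic tray with two bays, fixed to the bench: 74 (its x) x 142 mm (its y) outside, 14 mm high, walls and floor 4 mm thick, a 4 mm divider at y = 0 as high as the walls; two bays of about 66 x 65 mm centred at x = 0, y = +-34.5 mm. Origin: centre of its underside; floor surface 4 mm above it.
- open_tray: Grey plastic tray without divider, fixed to the bench: 94 mm (its x) by 152 mm (its y) outside, 14 mm high, walls and floor 4 mm thick. Floor surface about 4 mm above the origin, which is the centre of its underside.
- fixture: Dark grey block fixed to the bench: 84 (its x) x 144 (its y) x 12 mm, with two upright steel dowels at x = 0, y = +-48 mm: 8 mm diameter, 22 mm tall above the block (34 mm above the bench), the top 6 mm tapered. Origin: centre of the underside. A seated carrier has its underside 12 mm above this origin.
- bottle: Bystander: loose white bottle, 60 mm diameter, 140 mm tall, standing at the left (+y) end of the work. Origin at the centre of its underside.
- reel: Bystander: loose metal reel, 60 mm diameter, 44 mm tall, standing on its flange at the right (-y) end of the work. Origin at the centre of its underside.
Mind the look-alikes: they are no part of the job. What is shaped like the attenuator_b but purple is not meant. What is shaped like the fixture but orange is not meant.

How it is judged:
At the end, for the whole second after the job is handed in: An attenuator in each bay (within 22 mm of its middle), both filters in the plain tray (34 mm in x, 62 in y of its centre), all on the floor, upright to 0.1 rad; carrier on the fixture, under 14.5 mm up, centred to 6 mm, aligned to 0.1 and level to 0.05 rad; all at rest (((x of attenuator_a in the frame of bay_tray between -0.022 and 0.022 m and y of attenuator_a in the frame of bay_tray between 0.012 and 0.058 m and z of each of attenuator_a, attenuator_b in the frame of bay_tray below 0.008 m and angle between each of attenuator_a, attenuator_b's own z axis and vertical below 0.1 rad and x of attenuator_b in the frame of bay_tray between -0.022 and 0.022 m and y of attenuator_b in the frame of bay_tray between -0.058 and -0.012 m) or (x of attenuator_b in the frame of bay_tray between -0.022 and 0.022 m and y of attenuator_b in the frame of bay_tray between 0.012 and 0.058 m and z of each of attenuator_b, attenuator_a in the frame of bay_tray below 0.008 m and angle between each of attenuator_b, attenuator_a's own z axis and vertical below 0.1 rad and x of attenuator_a in the frame of bay_tray between -0.022 and 0.022 m and y of attenuator_a in the frame of bay_tray between -0.058 and -0.012 m)) and x of filter_a in the frame of open_tray between -0.034 and 0.034 m and y of filter_a in the frame of open_tray between -0.062 and 0.062 m and z of each of filter_a, filter_b in the frame of open_tray below 0.008 m and angle between each of filter_a, filter_b's own z axis and vertical below 0.1 rad and x of filter_b in the frame of open_tray between -0.034 and 0.034 m and y of filter_b in the frame of open_tray between -0.062 and 0.062 m and horizontal distance between carrier and fixture below 0.006 m and z of carrier in the frame of fixture below 0.0145 m and angle between the y axis of carrier and the y axis of fixture, either way round below 0.1 rad and angle between carrier's own z axis and vertical below 0.05 rad and linear speed of each of attenuator_a, attenuator_b, filter_a, filter_b, carrier below 0.02 m/s); the robot touches nothing.
It fails at once if the bottle was moved more than 30 mm or tipped more than 0.4 rad (distance of bottle from where it was at the start of the episode above 0.03 m or angle between bottle's own z axis and vertical above 0.4 rad).
It fails at once if the reel was moved more than 30 mm or tipped more than 0.4 rad (distance of reel from where it was at the start of the episode above 0.03 m or angle between reel's own z axis and vertical above 0.4 rad).
It also fails if it takes over 144 s, if anything falls off the work surface, if the arm or the gripper's body presses on something with over 40 N, if the wrist force passes 120 N, or if a joint passes its speed limit or range.

ROBOT

A 7-joint arm with a two-finger parallel gripper is mounted at the origin on the work surface. World frame = base frame: x ahead of the robot, y to its left, z up, the work surface at z = 0. Lengths are in m, angles in rad, forces in N, time in s.
With the tool pointing down it reaches from about 0.425 to 0.95 m from the base axis. Payload 4.7 kg.
Tool frame: the origin (TCP) lies on the centre line of the jaws, within the pads' length; the fingertips stand robot.nose_length ahead of it and the grasp point (between the pads) lies 8 mm behind it (robot.nose_length is the distance from the TCP to the fingertips, in m); z points along the fingers, y is the line along which they close (so a half turn about z gives the same grasp; the last joint's range is limited). The gripper opens to 85 mm and grips with 20 to 120 N. Pads are 22 mm wide; open, the fingers measure 114 mm over their backs; the gripper's body (76 mm by 85 mm) begins 54 mm behind the grasp point. The pads swing forward as they close: fully open they stand 13 mm farther back than shut.
Start: joints at [-1.339, 0.469, -0.049, 1.532, 0.024, 1.141, -0.082], TCP at [0.174, 0.652, 0.242] pointing down, gripper open.
Joint ranges: [-2.59, 2.59], [-0.33, 1.99], [-1.39, 1.29], [0.1, 2.45], [-1.04, 4.18], [0.21, 1.99], [-2.66, 2.66]. Speed limits (rad/s): [2.57, 2.57, 3.14, 3.14, 3.14, 3.14, 3.14].

INTERFACE

Orientations are given as [roll, pitch, yaw] about the fixed x, y, z axes, in that order (R = Rz(yaw) Ry(pitch) Rx(roll)).
In Python, from plant import robot gives the robot as it stands. Calls block until the motion is done:
- robot.goto(position, orientation): joint-space move of the TCP to a pose.
- robot.move_straight(position, vel=0.15, attitude=None, contact_N=None): straight line of the TCP; attitude=None keeps the orientation; vel is the mean speed in m/s. With contact_N (N) it stops when the force on the tool has changed by that much, and returns True; else False.
- robot.move_joints(angles): joint-space move.
- robot.grip(opening, strength=None): opening from 0.0 (shut) to 1.0 (fully open); strength is the grip in N (None keeps the last); returns when the fingers have stopped.
- robot.sleep(seconds).
- robot.inverse_kinematics(position, orientation): joint angles nearest the present ones, or None.
- robot.sense(): the state.
- robot.grab_frame(name): name is "side" or "top" or "wrist"; returns a dict with "image" (400x640x3 uint8, red, green, blue), "range_z" (400x640 float32, m along the optical axis (not along the pixel's ray), 0 where there is no reading), "fx", "fy", "cx", "cy" (pixels), "R" (3x3) and "t" (3): a world point X has camera coordinates R X + t. Camera axes: x right, y down, z forward; pixel columns grow to the right and rows downward; lengths in m; the calibration is good to about 2 mm. The wrist camera is an equidistant fisheye: a pixel r from the principal point sees the ray r / f radians off the axis. A picture is of the moment at which its call begins.
A pose or a line that the arm cannot do raises robot.IKError and nothing moves.
- robot.close_job(): hands the job in; it is judged then, once.
The state is a dict: "t": time; "joint_pos": joint angles; "joint_velocities": joint speeds; "effort": joint torques, N m; "tcp_pos": TCP position; "tcp_rot": TCP orientation; "wrist_force": force on the tool from outside, world axes, zero at the start; "torque": the same for the moment, N m; "opening": opening from 0.0 (shut) to 1.0 (fully open); "gripper_force": force on a finger pad.
Only numpy, scipy, OpenCV 4.12 (cv2) and the standard library are available. Lean on these libraries where they do the work, as an engineer would, in place of code of your own. Each camera call takes 0.05 s, during which the arm holds its last target. There are 200 camera calls.

## Working session

There is one attempt and no reset: what is moved stays moved. The work goes in short steps, each a Python script; the robot and the scene stay as the last script left them, time stands still between calls to the robot, and variables do not carry over. Pictures are saved under pics/ and viewed, at most 14 in all, crops included, and the job is handed in when it is done.

```bash
ls; mkdir -p pics
python3 - <<'E'
from plant import robot
import cv2,numpy as np,pickle
s=robot.sense();print(s['t'],s['tcp_pos'],s['tcp_rot'],s['opening'],robot.nose_length)
for n in ['top','side']:
    f=robot.grab_frame(n);pickle.dump(f,open(f'{n}.pkl','wb'))
    cv2.imwrite(f'pics/{n}0.png',f['image'][:,:,::-1])
    print(n,f['fx'],f['fy'],f['cx'],f['cy'],f['R'],f['t'],(f['range_z']>0).mean())
E
```

```text
pics
0.0 [0.17390073 0.65161741 0.24123134] [-3.13958156e+00  7.76651950e-05  2.88081052e+00] 0.9985511393181634 0.011
top 490.68819505748775 490.68819505748775 311.29690575268614 195.30141521905634 [[ 4.23524039e-04 -9.99955780e-01  9.39464916e-03]
 [-9.82505334e-01 -2.16569936e-03 -1.86221852e-01]
 [ 1.86233963e-01 -9.15142348e-03 -9.82462805e-01]] [-1.41394403e-03  5.84404768e-01  1.43971424e+00] 0.9961171875
side 450.01840425493623 450.01840425493623 323.70843221808855 203.15184387691292 [[-0.96775218 -0.25176316  0.00842792]
 [-0.15094939  0.55280003 -0.81952816]
 [ 0.20166804 -0.79437236 -0.57297693]] [0.59658647 0.12873159 1.11340253] 0.99596875
```

View pics/top0.png

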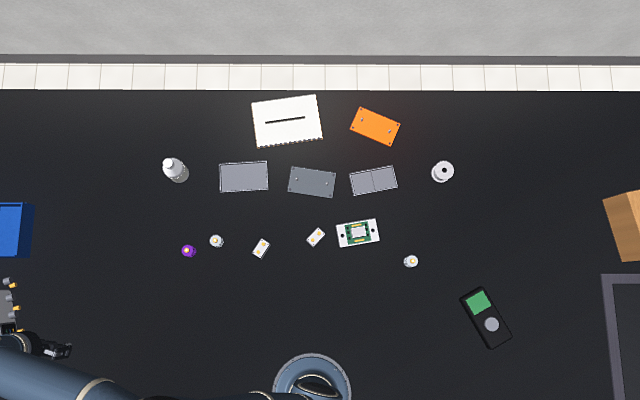

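View pics/side0.png

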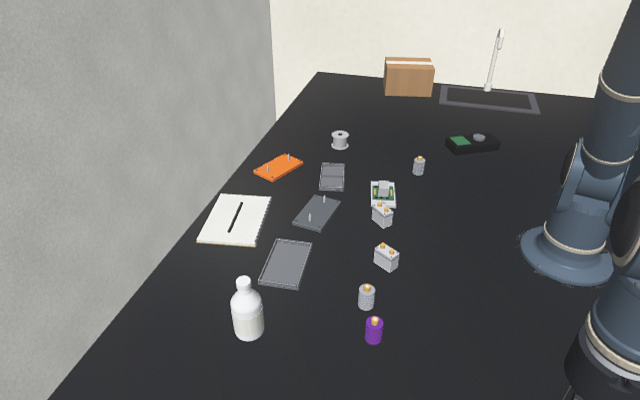

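The two "attenuators" in silver at top (216,241) and (411,261) are the ones meant; purple (188,250) is the look-alike. Of the fixtures, the grey one at (312,181) is meant, and orange (375,126) is not. Filters are at (261,248) and (316,236), carrier (358,233), open tray (244,177), and bay tray with divider (373,180). I'll confirm these in one crop and measure at the same time.

```bash
cat > h.py <<'E'
import numpy as np,cv2,pickle
def cast(f,uv,z):
    uv=np.atleast_2d(np.float64(uv))
    d=np.c_[(uv[:,0]-f['cx'])/f['fx'],(uv[:,1]-f['cy'])/f['fy'],np.ones(len(uv))]@f['R']
    C=-f['R'].T@f['t']
    return C+d*((z-C[2])/d[:,2])[:,None]
def cloud(f):
    v,u=np.mgrid[:400,:640];Z=f['range_z']
    p=np.stack([(u-f['cx'])/f['fx']*Z,(v-f['cy'])/f['fy']*Z,Z],-1)
    return (p-f['t'])@f['R']
E
python3 - <<'E'
from h import *
f=pickle.load(open('top.pkl','rb'));W=cloud(f);im=f['image']
cv2.imwrite('pics/crop0.png',cv2.resize(im[80:280,150:470,::-1],(800,500),interpolation=cv2.INTER_CUBIC))
z=W[200:230,150:300,2];print('bench z',z.mean(),z.std())
print('C',-f['R'].T@f['t'])
B=im.max(2)>55
n,l,st,c=cv2.connectedComponentsWithStats(B[140:280,150:470].astype(np.uint8))
for i in range(1,n):
    if st[i,4]<40: continue
    m=np.zeros(B.shape,bool);m[140:280,150:470]=l==i
    p=W[m];zs=p[:,2]
    print(i,(c[i]+[150,140]).round(1),st[i,4],'z pct',np.percentile(zs,[5,25,50,75,95]).round(4))
    for lo,hi in [(0.008,0.2),(.03,.2)]:
        q=p[(zs>lo)&(zs<hi)]
        if len(q)>8:
            r=cv2.minAreaRect(q[:,:2].astype(np.float32)*1000);print('   >',lo,len(q),'mean',q.mean(0).round(4),'rect',np.round(r[0],1),np.round(r[1],1),round(r[2],1))
E
```

```text
bench z 0.004274808174946986 0.08183437948704538
C [0.30605771 0.0130272  1.52330792]
7 [294.8 162.6] 7311 z pct [-0.0046 -0.0008  0.0025  0.0076  0.0154]
   > 0.008 1706 mean [0.6611 0.0452 0.0127] rect [678.6   4. ] [190.6 592.8] 0.2
29 [174.9 169.5] 528 z pct [-0.      0.0455  0.0901  0.105   0.1415]
   > 0.008 469 mean [0.6546 0.4072 0.0886] rect [660.2 413.7] [55.1 58.8] 48.4
   > 0.03 429 mean [0.6554 0.4079 0.095 ] rect [660.2 413.7] [55.1 58.8] 48.4
36 [441.9 171.1] 396 z pct [-0.0008  0.0086  0.0422  0.046   0.0492]
   > 0.008 299 mean [ 0.6663 -0.4113  0.0417] rect [ 667.7 -413.4] [57.8 59. ] 71.7
   > 0.03 272 mean [ 0.6673 -0.413   0.0445] rect [ 667.7 -413.4] [57.8 59. ] 71.7
40 [372.6 179.8] 1109 z pct [-0.0016  0.0021  0.005   0.0087  0.0163]
   > 0.008 325 mean [ 0.6421 -0.1963  0.0123] rect [ 641.4 -196.4] [ 75.3 143.7] 11.2
68 [357.  232.3] 965 z pct [-0.0002  0.0063  0.0093  0.013   0.0397]
   > 0.008 576 mean [ 0.4749 -0.1428  0.018 ] rect [ 475.2 -142.5] [ 69.5 127. ] 9.9
   > 0.03 139 mean [ 0.4757 -0.1437  0.0382] rect [ 475.7 -143.8] [29.7 41.2] 11.1
69 [315. 
[... 433 characters left out ...]
3.1 31.9] 5.9
71 [260.9 248.1] 231 z pct [-0.0004  0.0405  0.0447  0.0478  0.0552]
   > 0.008 195 mean [0.4241 0.1495 0.0447] rect [426.7 151.5] [34.1 54.2] 57.2
   > 0.03 181 mean [0.4245 0.1503 0.0467] rect [424.8 150.6] [30.4 52.2] 57.6
72 [188.3 250.4] 167 z pct [-0.0023  0.0194  0.0424  0.0478  0.0553]
   > 0.008 133 mean [0.4171 0.3681 0.0426] rect [417.8 370.9] [32.9 33.8] 26.8
   > 0.03 116 mean [0.4173 0.3695 0.046 ] rect [417.5 371. ] [32.8 33.5] 30.2
73 [410.3 260.9] 160 z pct [-0.0021  0.0158  0.0439  0.0475  0.056 ]
   > 0.008 126 mean [ 0.3866 -0.2992  0.0433] rect [ 386.5 -301.5] [33.9 30.9] 82.6
   > 0.03 111 mean [ 0.3868 -0.3006  0.0466] rect [ 386.6 -301.7] [30.1 33.8] 0.2
```

View pics/crop0.png

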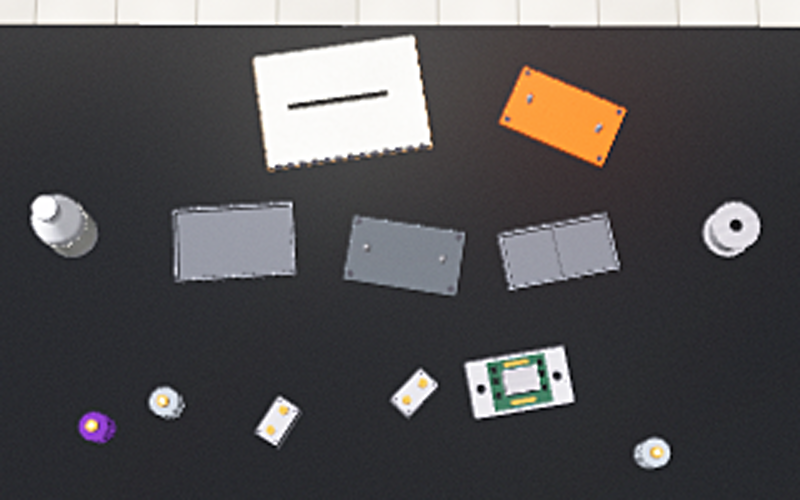

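The crop confirms it. The silver finned attenuators are at crop (166,402) and (653,452), with purple at (96,427) as the look-alike. The grey fixture with two dowels is at (404,255), and the orange block is the look-alike.

Next I'll measure the fixture, the trays and the carrier holes.

```bash
cat > m.py <<'E'
from h import *
f=pickle.load(open('top.pkl','rb'));W=cloud(f);im=f['image'];g=im.max(2)
def comp(x0,x1,y0,y1,th,name):
    B=np.zeros(g.shape,np.uint8);B[y0:y1,x0:x1]=g[y0:y1,x0:x1]>th
    n,l,st,c=cv2.connectedComponentsWithStats(B);i=1+st[1:,4].argmax();m=l==i
    p=W[m];z=np.median(p[:,2])
    return m,p,z
print('bench lum',np.median(g[205:225,200:400]),np.median(g[175:185,300:320]),np.median(g[175:185,230:250]))
for nm,bx,h in [('fixture',(280,343,155,205),.012),('open',(210,277,155,200),.014),('bay',(342,405,158,203),.014),('carrier',(330,388,212,255),.008)]:
    for th in (70,85):
        m,p,z=comp(*bx,th,nm)
        ct=max(cv2.findContours(m.astype(np.uint8),0,2)[0],key=cv2.contourArea)
        q=cast(f,ct[:,0],h)[:,:2]*1000
        r=cv2.minAreaRect(q.astype(np.float32));print(nm,th,m.sum(),z,'rect',np.round(r[0],1),np.round(r[1],1),round(r[2],1))
def peak(u,v,z,sign,w=4):
    a=g[v-w:v+w+1,u-w:u+w+1].astype(float)*sign;a=a-np.percentile(a,60);a[a<a.max()*.3]=0
    yy,xx=np.mgrid[-w:w+1,-w:w+1]
    c=np.array([u+(a*xx).sum()/a.sum(),v+(a*yy).sum()/a.sum()]);return c,cast(f,c,z)[0]
for nm,u,v,z,s in [('d1',296,178,.033,1),('d2',327,183,.033,1),('h1',342,235,.006,-1),('h2',373,230,.006,-1)]:
    c,X=peak(u,v,z,s);print(nm,c.round(2),(X*1000).round(1))
np.set_printoptions(linewidth=200)
print(g[173:185,290:303]);print(g[178:190,321:334]);print(g[229:241,336:349])
E
python3 m.py
```

```text
bench lum 50.0 142.0 168.0
fixture 70 1216 0.012146409999156789 rect [636.9  -0.7] [145.   85.6] 81.2
fixture 85 1179 0.01227639867372371 rect [637.   -1.3] [143.   85.3] 81.2
open 70 1455 0.004494149119293668 rect [652.7 214.3] [ 99.7 154.1] 4.0
open 85 1413 0.004392792310514518 rect [654.4 214.5] [ 96.1 154. ] 3.9
bay 70 1079 0.005031910258962495 rect [ 642.6 -194.8] [ 75.9 145. ] 11.3
bay 85 1051 0.004995011250684439 rect [ 642.6 -194.9] [ 75.8 143.9] 11.3
carrier 70 938 0.009399193732524829 rect [ 477.1 -143.2] [ 74.5 128.2] 9.9
carrier 85 910 0.009472066765190312 rect [ 476.7 -143.3] [ 73.  128.2] 10.0
d1 [295.73 178.  ] [643.2  47.6  33. ]
d2 [326.   182.75] [628.4 -46.5  33. ]
h1 [342.42 234.83] [469.1 -97.7   6. ]
h2 [372.78 229.62] [ 485.5 -192.4    6. ]
[[107 151 145 142 143 142 144 144 142 142 142 144 141]
 [133 149 144 143 144 143 141 143 145 143 142 144 143]
 [143 148 143 143 145 142 142 143 143 145 145 144 142]
 [177 145 142 141 142 141 138 137 144 142 142 142 144]
 [153 143 142 141 142 146 148 131 140 142 143 143 141]
 [152 145 142 143 142 176 232 137 128 145 144 143 1
[... 956 characters left out ...]
1 141 142 144 142 142 144 143 145 135]]
[[114 255 242 238 237 236 237 242 246 151 114  83  99]
 [106 250 244 238 237 236 237 241 244 179 118 124 127]
 [ 74 208 246 237 235 237 239 241 246 182 109  63  65]
 [ 62 182 252 241 242 244 242 244 243 212 108  59  35]
 [ 58 163 253 241 240 238 220 242 252 252 114  70  49]
 [ 38 130 255 246 218  54   7  95 247 255 153 126 133]
 [ 34 105 253 251 194   6  20  56 186 253 178 117 128]
 [ 35  77 211 251 209  54  27  96 227 250 183 117 124]
 [ 41  61 183 255 249 194 134 198 255 248 223 110  81]
 [ 43  55 166 255 246 248 251 248 242 248 252 101  62]
 [ 43  38 133 255 242 240 240 240 240 244 246 116  92]
 [ 47  33 116 255 243 239 238 237 238 241 247 182 123]]
```

```bash
cat > r.py <<'E'
from h import *
from plant import robot
pi=np.pi
def yaw_for(pos,axis):      # tool y along world direction `axis` (rad): best half-turn
    q=np.array(robot.sense()['joint_pos']);best=None
    for k in (-1,0,1):
        y=axis+pi/2+k*pi
        s=robot.inverse_kinematics(pos,[pi,0,y])
        if s is None: continue
        d=np.abs(np.array(s)-q).max()
        if best is None or d<best[0]: best=(d,y)
    return best[1]
def over(x,y,axis,z=.17):
    robot.goto([x,y,z],[pi,0,yaw_for([x,y,z],axis)])
def pick(x,y,axis,z,opening=.75,F=40):
    robot.grip(opening)
    over(x,y,axis)
    robot.move_straight([x,y,z+.04],vel=.25)
    c=robot.move_straight([x,y,z],vel=.08,contact_N=12)
    robot.grip(0,F); s=robot.sense()
    robot.move_straight([x,y,.17],vel=.2); s2=robot.sense()
    print('pick contact',c,'open',round(s['opening'],3),'then',round(s2['opening'],3),'F',s2['gripper_force'],'wf',np.round(s2['wrist_force'],1),'tcp',np.round(s['tcp_pos'],4))
def place(x,y,axis,z,extra=.22):
    over(x,y,axis)
    robot.move_straight([x,y,z+.025],vel=.2)
    c=robot.move_straight([x,y,z-.002],vel=.04,contact_N=5)
    s=robot.sense(); robot.grip(min(1,s['opening']+extra)); s2=robot.sense()
    robot.move_straight([x,y,.17],vel=.2)
    print('place contact',c,'tcp',np.round(s['tcp_pos'],4),'open',round(s2['opening'],2),'t',round(s2['t'],1))
E
python3 - <<'E'
from r import *
a=np.deg2rad
pick(.4473,.2875,a(0),.028)
place(.6487,-.2293,a(11.25),.032)
f=robot.grab_frame('top');pickle.dump(f,open('top1.pkl','wb'))
W=cloud(f);m=(W[...,2]>.03)&(W[...,2]<.07)&(np.hypot(W[...,0]-.6487,W[...,1]+.2293)<.05)
print(m.sum(),W[m].mean(0))
E
```

```text
pick contact False open 0.388 then 0.383 F 39.75182354450226 wf [ 0.2 -0.6 -1.6] tcp [0.4478 0.2878 0.0287]
place contact True tcp [ 0.6484 -0.2291  0.0327] open 0.6 t 8.2
0 [nan nan nan]<stdin>:7: RuntimeWarning: Mean of empty slice.
  ret = um.true_divide(
```

Run:
```python
from r import *
a=np.deg2rad
pick(.3867,-.3014,a(0),.028)
place(.6353,-.1617,a(11.25),.032)
pick(.4587,-.0143,a(45),.028)
place(.6566,.1771,a(94),.032,.15)
pick(.4248,.1506,a(57.5),.028)
place(.6514,.2509,a(94),.032,.15)
# wrist views: carrier and fixture from the same relative pose
for nm,x,y,yw in [('wc',.4765,-.1443,a(9.9)),('wf',.6363,0.,a(-8.9))]:
    z=.22+(.012 if nm=='wf' else 0)
    over(x,y,yw,z);robot.sleep(.4);f=robot.grab_frame(nm and 'wrist');s=robot.sense()
    pickle.dump((f,s),open(nm+'.pkl','wb'));cv2.imwrite(f'pics/{nm}.png',f['image'][:,:,::-1])
    print(s['t'],s['tcp_pos'],s['tcp_rot'],f['fx'],f['cx'],f['cy'])
    if nm=='wc':
        f=robot.grab_frame('top');pickle.dump(f,open('top2.pkl','wb'));
```

```text
pick contact False open 0.38 then 0.387 F 39.76897180080414 wf [-0.2 -0.2 -0.4] tcp [ 0.387  -0.3016  0.0286]
place contact True tcp [ 0.635  -0.1614  0.0327] open 0.6 t 15.6
pick contact False open 0.342 then 0.344 F 39.58748281002045 wf [ 0.8  0.4 -2.1] tcp [ 0.4593 -0.0142  0.0286]
place contact True tcp [0.6561 0.1771 0.0325] open 0.5 t 22.8
pick contact False open 0.348 then 0.343 F 39.567822217941284 wf [-0.8 -0.4 -2.1] tcp [0.4253 0.1509 0.0286]
place contact True tcp [0.6509 0.2509 0.0325] open 0.49 t 29.9
32.8333 [ 0.47657181 -0.14422157  0.21997101] [-3.14150589e+00  5.48115954e-05  1.74377422e+00] 309.70691628693146 316.8552499634122 195.31734218773732
34.2 [ 6.36132121e-01 -3.77652958e-04  2.32218299e-01] [ 3.14139070e+00 -3.58721479e-04  1.41491291e+00] 309.70691628693146 316.8552499634122 195.31734218773732
```

View pics/wc.png

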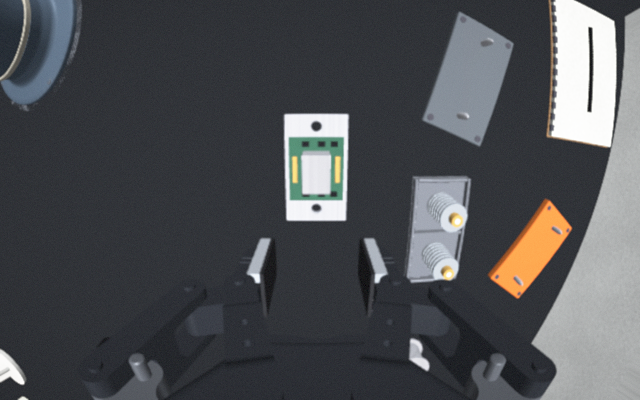

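View pics/wf.png

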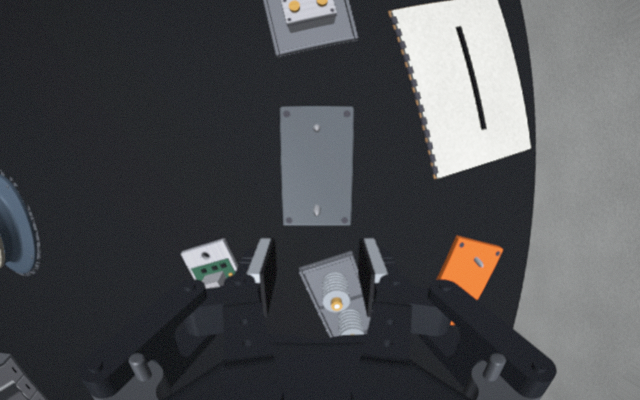

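The carrier is centred at about (316,167), with its holes at (316,126) and (316,208). The fixture is centred at about (316,166), and its dowel tops are near (316,127) and (316,207). Both attenuators are standing in their bays. Next I'll measure the offset of each part in the tool frame.

```bash
cat > w.py <<'E'
from h import *
from scipy.spatial.transform import Rotation as Ro
def fcast(f,uv,z):
    uv=np.atleast_2d(np.float64(uv))-[f['cx'],f['cy']];r=np.hypot(*uv.T)/f['fx']
    d=np.c_[uv/np.hypot(*uv.T)[:,None]*np.sin(r)[:,None],np.cos(r)]@f['R'];C=-f['R'].T@f['t']
    return C+d*((z-C[2])/d[:,2])[:,None]
def rect(f,m,z):
    ct=max(cv2.findContours(m.astype(np.uint8),0,2)[0],key=cv2.contourArea)
    return cv2.minAreaRect((fcast(f,ct[:,0],z)[:,:2]*1000).astype(np.float32))
def blob(w,u,v,k=8):
    m=w[v-k:v+k+1,u-k:u+k+1];yy,xx=np.mgrid[-k:k+1,-k:k+1];return np.array([u+(m*xx).sum()/m.sum(),v+(m*yy).sum()/m.sum()])
if __name__=='__main__':
    fc,sc=pickle.load(open('wc.pkl','rb'));ff,sf=pickle.load(open('wf.pkl','rb'))
    for f in(fc,): g=f['image'].max(2).astype(float)
    m=np.zeros(g.shape);m[105:230,270:360]=g[105:230,270:360]>75
    print('carrier rect',rect(fc,m,.008))
    w=np.clip(180-g,0,None);h=fcast(fc,[blob(w,316,126,7),blob(w,316,208,7)],.008)*1000
    print('holes',h.round(1),'mid',h.mean(0).round(1),np.linalg.norm(h[0]-h[1]))
    g=ff['image'].max(2).astype(float);m=np.zeros(g.shape);m[98:235,268:365]=g[98:235,268:365]>90
    print('fixture rect',rect(ff,m,.012))
    w=np.clip(g-165,0,None);b=[blob(w,316,127,6),blob(w,316,207,5)];d=fcast(ff,b,.034)*1000
    print(b,d.round(1),d.mean(0).round(1),np.linalg.norm(d[0]-d[1]))
    cr=[cv2.resize(x['image'][95:240,250:385,::-1],None,fx=2.9,fy=4,interpolation=cv2.INTER_CUBIC) for x in(fc,ff)]
    cv2.imwrite('pics/wcrop.png',np.hstack(cr))
E
python3 w.py
```

```text
carrier rect ((474.0368957519531, -143.7166748046875), (74.0280990600586, 127.39049530029297), 9.93134880065918)
holes [[ 465.8  -95.3    8. ]
 [ 482.3 -189.2    8. ]] mid [ 474.  -142.3    8. ] 95.33164903530256
fixture rect ((634.462158203125, -0.24060821533203125), (143.73789978027344, 83.31937408447266), 81.10669708251953)
[array([316.10055866, 127.03910615]), array([316.1292517 , 210.78231293])] [[641.8  48.4  34. ]
 [627.1 -44.7  34. ]] [634.4   1.8  34. ] 94.34300279951998
```

View pics/wcrop.png

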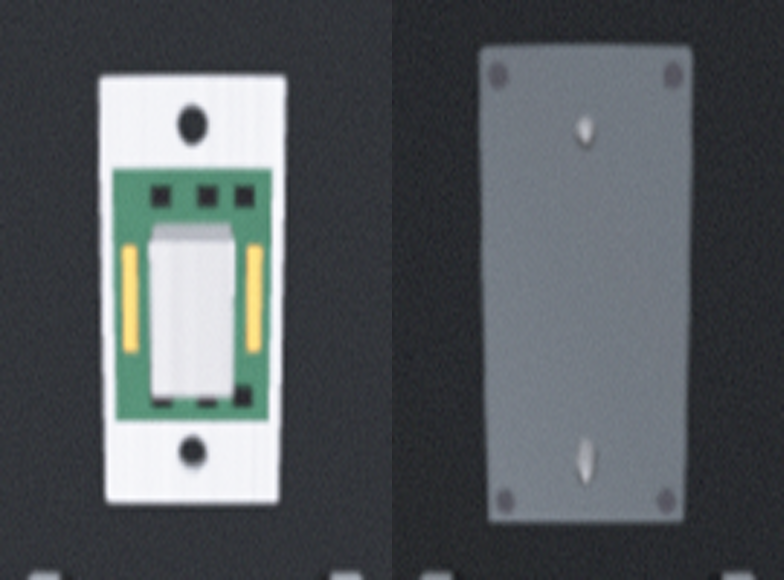

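```bash
cat > c1.py <<'E'
from r import *
from w import *
a=np.deg2rad
x,y=.4752,-.1438
robot.grip(.75);over(x,y,a(9.9))
c=robot.move_straight([x,y,.028],vel=.15,contact_N=12)
robot.grip(0,40);s=robot.sense();print(c,s['tcp_pos'],s['opening']);robot.grip(.75)
robot.move_straight([x,y,.22],vel=.2);robot.sleep(.4)
f=robot.grab_frame('wrist');s=robot.sense();pickle.dump((f,s),open('wc2.pkl','wb'))
g=f['image'].max(2).astype(float)
m=np.zeros(g.shape);m[100:235,265:365]=g[100:235,265:365]>75;cr=rect(f,m,.008)
def loc(s,p): # tool frame xy
    return (Ro.from_euler('xyz',s['tcp_rot']).as_matrix().T@(np.r_[p,0]-np.r_[np.array(s['tcp_pos'])[:2]*1000,0]))[:2]
ff,sf=pickle.load(open('wf.pkl','rb'));gf=ff['image'].max(2).astype(float);m=np.zeros(gf.shape);m[98:235,268:365]=gf[98:235,268:365]>90;fr=rect(ff,m,.012)
lc=loc(s,cr[0]);lf=loc(sf,fr[0]);print('carrier',cr,'tool',lc);print('fixture',fr,'tool',lf)
w=np.clip(180-g,0,None)
h=fcast(f,[blob(w,316,126,7),blob(w,316,208,7)],.008)*1000;print('holes mid tool',loc(s,h[:,:2].mean(0)),np.rad2deg(np.arctan2(*(h[0]-h[1])[[1,0]])))
R=Ro.from_euler('xyz',sf['tcp_rot']).as_matrix()
T=np.array(sf['tcp_pos'])+R@np.r_[lf-lc,0]/1000
print('target TCP',T[:2],'yaw c/f',cr[2],fr[2]-90,'tool yaw',s['tcp_rot'][2]*57.2958,sf['tcp_rot'][2]*57.2958,s['tcp_pos'],s['t'])
E
python3 c1.py
```

```text
False [ 0.47572124 -0.1438072   0.02876619] 0.34171309531851435
carrier ((474.1650695800781, -143.08999633789062), (73.81895446777344, 127.2333755493164), 9.944230079650879) tool [ 0.9388069  -0.79034853]
fixture ((634.462158203125, -0.24060821533203125), (143.73789978027344, 83.31937408447266), 81.10669708251953) tool [-0.1238834  -1.67099021]
holes mid tool [ 1.68674878 -0.60994421] 99.93280127649078
target TCP [ 0.63509717 -0.00129074] yaw c/f 9.944230079650879 -8.893302917480469 tool yaw 99.88732040118788 81.06856683344323 [ 0.47510488 -0.14387915  0.21979431] 38.9417
```

```bash
cat > c2.py <<'E'
from r import *
a=np.deg2rad
pick(.4752,-.1438,a(9.9),.028,F=70)
tx,ty=.6353,-.0009
over(tx,ty,a(-8.9),.14);robot.sleep(.3)
robot.move_straight([tx,ty,.072],vel=.15)
u=np.array([np.cos(a(-8.9)),np.sin(a(-8.9))]);v=np.array([-u[1],u[0]])
for i,(p,q) in enumerate([(0,0),(0,1.2),(0,-1.2),(1.2,0),(-1.2,0),(0,2.2),(0,-2.2)]):
    x,y=np.array([tx,ty])+(u*p+v*q)/1000
    robot.move_straight([x,y,.072],vel=.05)
    c=robot.move_straight([x,y,.0395],vel=.03,contact_N=10);s=robot.sense()
    print(i,p,q,c,np.round(s['tcp_pos'],4),np.round(s['wrist_force'],1),np.round(s['torque'],2),s['opening'])
    if s['tcp_pos'][2]<.044: break
print('seated?',s['tcp_pos'][2],s['t'])
E
python3 c2.py
```

```text
pick contact False open 0.334 then 0.333 F 69.14826393127441 wf [-0.2  1.  -1.6] tcp [ 0.4756 -0.1439  0.0286]
0 0 0 True [ 0.635  -0.0009  0.0407] [-1.2 -0.1  4.1] [ 0.01  0.04 -0.04] 0.33484576246248654
seated? 0.040692191118936655 44.9583
```

It seated on the first try. I'll release, retreat and verify.

Run:
```python
from r import *
from w import fcast
s=robot.sense();robot.grip(s['opening']+.15);p=np.array(s['tcp_pos'])
robot.move_straight([p[0],p[1],.2],vel=.15)
robot.goto([.45,.10,.3],[pi,0,yaw_for([.45,.10,.3],0)]);robot.sleep(.5)
f=robot.grab_frame('side');cv2.imwrite('pics/side3.png',cv2.resize(f['image'][130:310,220:420,::-1],(800,600*6//5*0+600),interpolation=cv2.INTER_CUBIC))
robot.move_joints([-1.339,.469,-.049,1.532,.024,1.141,-.082])
f=robot.grab_frame('top');W=cloud(f);cv2.imwrite('pics/top3.png',cv2.resize(f['image'][140:280,150:470,::-1],(800,350),interpolation=cv2.INTER_CUBIC))
T={'bay':(.642,-.1955,11.25),'open':(.654,.214,3.95),'fix':(.6358,-.0004,-8.9)}
for nm,t,q,zl in [('att','bay',(0,.0345),.03),('att','bay',(0,-.0345),.03),('fil','open',(0,.037),.03),('fil','open',(0,-.037),.03),('carrier','fix',(0,0),.016),('can','fix',(0,0),.04)]:
    X,Y,yw=T[t];c,s_=np.cos(np.deg2rad(yw)),np.sin(np.deg2rad(yw));L=np.stack([(W[...,0]-X)*c+(W[...,1]-Y)*s_,-(W[...,0]-X)*s_+(W[...,1]-Y)*c],-1)
    m=(np.abs(L-q).max(-1)<(.075 if nm=='carrier' else .034))&(W[...,2]>zl)&(W[...,2]<.08)
    r=cv2.minAreaRect((L[m]*1000).astype(np.float32));print(nm,m.sum(),np.round(r[0],1),np.round(r[1],1),round(r[2],1),'z',np.percentile(W[m][:,2],[10,50,90]).round(4))
print(robot.sense()['t'])
```

```text
att 108 [-0.9 35.4] [32.3 32.1] 10.2 z [0.0415 0.0502 0.0597]
att 110 [ -0.4 -32.6] [32.8 33.1] 57.5 z [0.0411 0.0504 0.0588]
fil 180 [-2.8 36. ] [31.1 52.5] 89.5 z [0.0433 0.0503 0.058 ]
fil 182 [ -2.2 -38. ] [30.8 53.6] 88.0 z [0.0433 0.0499 0.0561]
carrier 850 [-1.2 -0.9] [139.8  81.9] 89.9 z [0.0176 0.022  0.0487]
can 136 [-0.8 -1. ] [31.6 41.6] 2.4 z [0.046  0.0497 0.0546]
50.2
```

View pics/side3.png

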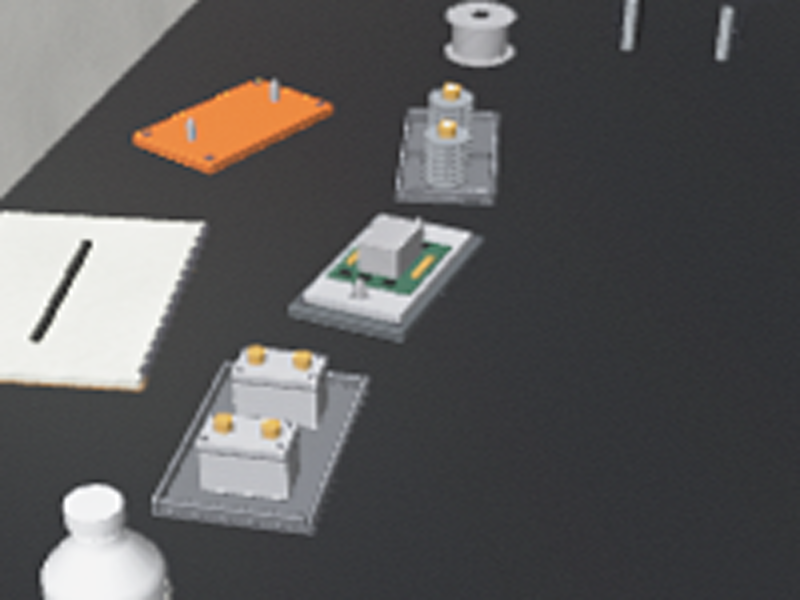

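View pics/top3.png

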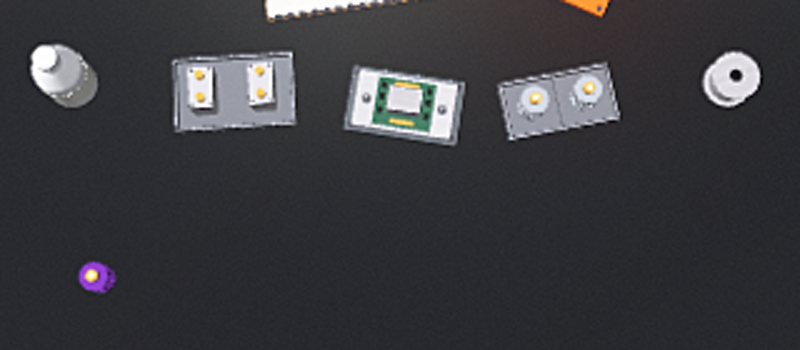

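The side view shows both filters upright at (265,390) and (247,455), the carrier flat with a dowel through its near hole at (358,290), and the attenuators upright at (448,125). The top view agrees: both dowels come through the carrier's holes, and the bottle and reel haven't moved. I'll hand it in.

```bash
python3 -c "
from plant import robot
print(robot.close_job())"
```

```text
the job is handed in; nothing more can be done
None
```

The job is handed in at about 50 s of the 144 s limit: the final images show an attenuator upright in each bay, both filters upright in the open tray, the carrier seated on the grey fixture's dowels, and the bottle and reel where they stood; no verdict was returned.

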